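Roll the finishing-machine roller into the V-cradle and push it up to the stop

TASK

With the fingertips, roll the aluminium roller with the blue bands along the bench by pushing on its side, up the green ramp of the cradle until it drops into the V, then push on its free end so that it slides along the V until its other end is home against the red stop. Do not pick the roller up at any time, leave everything else on the bench where it is, and finish with the hand clear.

Things in the scene. Friction and masses are not known exactly. Their poses are not given: they have to be found in the camera images.
- roller: Loose smooth aluminium roller (friction about 0.3), 32 mm in diameter, 130 long, two flush blue bands; at each end a coaxial steel journal 16 dia x 15 long (160 overall); 0.2 to 0.42 kg. Origin at its middle, on its axis; y runs along it (x, z turn as it rolls). Starts on the bench before the ramp, 105-135 mm from the V's middle, up to 8 degrees askew, 20-40 mm short of its final place lengthwise (to cradle -y).
- cradle: Fixed cradle, ramp towards the robot. Origin on the bench below the V's bottom line, mid length; x from the ramp across the V, away from the robot; y along the V to the red stop (robot's left); z up. Turned up to 17 degrees. Ramp and 90 degree V reach from y = -80 to +80 mm; the -y end is open. Seated, the roller's axis is at x = 0, 24.6 mm high.
- crest (a point): Top edge of the green ramp, mid length: cradle x = -13 mm, 15 mm high. The ramp rises straight to it from bench level at x = -73. Beyond it the steel V goes down to its bottom line (x = 0, 2 mm high) and up the far jaw to 26 mm high at x = 24; green backing to x = 42. The roller's axis passes the crest at 31 mm height.
- stop_face (a point): Where the roller's end comes to rest on the red stop: on its face at cradle y = 80 mm, x = 0, 24.6 mm high. The stop is a plate 10 mm thick across the V's +y end, x = -14 to 42, 46 mm high. With the roller home its middle is 80 mm from here (cradle y = 0) and its free end is flush with the V's open end (y = -80).
- polish_tin: Leave alone: flat black shoe-polish tin, 80 mm dia x 30 high, behind the cradle. Origin under its middle, on the bench.
- glue_jar: Leave alone: amber glass jar with a white cap, 68 mm dia x 90 high, behind the cradle. Origin under its middle, on the bench.
- hammer: Leave alone: hammer lying on the bench to the left of the cradle, about 260 mm long. Origin at the middle of its length, near the bench.
- sanding_sleeve: Leave alone: terracotta-red ring-shaped sanding sleeve standing on end, 56 mm dia x 50 high, left of the cradle's red stop. Origin under its middle, on the bench.
- shoe_last: Leave alone: wooden shoe last, 200 mm x 72 x 80 high, right of the cradle. Origin under its middle, on the bench.
- rubber_heel: Leave alone: black rubber heel, 62 mm x 55 x 14 high, lying to the right of the roller, towards the robot. Origin under its middle, on the bench.
- tack_tray: Leave alone: grey two-part tray of brass tacks, 90 mm x 120 x 30 high, behind the cradle to the right. Origin under its middle, on the bench.
Things that resemble listed ones, but are neither listed nor needed, are in the scene too. What is meant by the roller is not purple, and is the larger of those in its own colour.

How it is judged (in metres and radians):
On the way, in this order (a step that is already met when the one before it is completed fails the run):
1. the roller is rolling (turning, not just sliding) up the ramp, resting on it (x of roller in the frame of cradle between -0.075 and -0.012 m and angular speed of roller above 0.3 rad/s and contact force between roller and cradle above 0.1 N), for 0.04 s.
2. the roller lies in the V, still short of the stop (x of roller in the frame of cradle between -0.0035 and 0.0035 m and z of roller in the frame of cradle between 0.021 and 0.0275 m and angle between the y axis of roller and the y axis of cradle, either way round below 0.06 rad and y of roller in the frame of cradle between -0.08 and -0.005 m), for 0.2 s.
At the end, for the whole second after the job is handed in: The roller rests in the V (axis within 3.5 mm of the V's middle and of its seated height, parallel to it within 0.06 rad), its end within 4.5 mm of the red stop, at rest (x of roller in the frame of cradle between -0.0035 and 0.0035 m and z of roller in the frame of cradle between 0.021 and 0.0275 m and angle between the y axis of roller and the y axis of cradle, either way round below 0.06 rad and y of roller in the frame of cradle between -0.0045 and 0.004 m and linear speed of roller below 0.01 m/s); the robot touches nothing.
It fails at once if the roller is lifted or carried: its middle rises more than 42 mm above the bench (it passes the crest at 31) (height (world z) of roller above 0.042 m).
It fails at once if the roller is tipped: an end raised so that its axis slopes more than 0.3 rad (angle between roller's own y axis and vertical below 1.27 rad or angle between roller's own y axis and vertical above 1.87 rad).
It fails at once if another thing on the bench is moved more than 20 mm (distance of any of polish_tin, glue_jar, hammer, sanding_sleeve, shoe_last, rubber_heel, tack_tray from where it was at the start of the episode above 0.02 m).
It also fails if it takes over 48 s, if anything falls off the work surface, if the arm or the gripper's body presses on something with over 40 N, if the wrist force passes 120 N, or if a joint passes its speed limit or range.

ROBOT

A 6-joint arm with a two-finger parallel gripper is mounted at the origin on the work surface. World frame = base frame: x ahead of the robot, y to its left, z up, the work surface at z = 0. Lengths are in mm, angles in rad, forces in N, time in s.
With the tool pointing down it reaches from about 325 to 775 mm from the base axis. Payload 9.3 kg.
Tool frame: the origin (TCP) lies at the very end of the fingers, on their centre line; the grasp point (between the pads) lies 19 mm behind it; z points along the fingers, y is the direction in which the jaws open and shut (so a half turn about z gives the same grasp; the last joint's range is limited). The gripper opens to 85 mm and grips with 20 to 120 N. Pads are 22 mm wide; open, the fingers measure 114 mm over their backs; the gripper's body (76 mm by 85 mm) begins 54 mm behind the grasp point. The pads swing forward as they close: fully open they stand 13 mm farther back than shut.
Start: joints at [0.995, 0.259, 0.021, 1.334, 0, 1.418], TCP at [225.674, 501.565, 231.279] pointing down, gripper open.
Joint ranges: [-3.04, 3.04], [-0.91, 1.82], [-1.04, 1.36], [-1.92, 1.95], [-1.52, 1.45], [-3.14, 3.14]. Speed limits (rad/s): [2.22, 2.22, 2.79, 3.14, 3.14, 3.14].

INTERFACE

Orientations are given as a unit quaternion [x, y, z, w].
In Python, from plant import * gives the robot as it stands. The module is installed in compiled form; this text tells all that it offers. Calls block until the motion is done:
- goto(position, orientation): joint-space move of the TCP to a pose.
- servo_line(position, orientation=None, velocity=150): straight line of the TCP; orientation=None keeps the orientation; velocity is the mean speed in mm/s.
- move_joints(angles): joint-space move.
- move_gripper(opening, newtons=None): finger opening in mm; newtons is the grip in N (None keeps the last); returns when the fingers have stopped.
- dwell(seconds).
- ik(position, orientation): joint angles nearest the present ones, or None.
- camera(name): name is "side" or "top" or "wrist"; returns the picture (384x512x3 uint8, red, green, blue); there is no depth.
- get_calibration(name): a dict with "intrinsics" (3x3 intrinsics, pixels), "T" (4x4, takes a point from camera to world coordinates); the wrist camera has in their place "mount" (4x4, takes a point from camera to tool coordinates, whose origin is the TCP and whose axes are the flange's). Camera axes: x right, y down, z forward; pixel columns grow to the right and rows downward; lengths in mm; the calibration is good to about 2 mm. A picture is of the moment at which its call begins: read the wrist's pose just before it. get_calibration takes no time and is no camera call.
A pose or a line that the arm cannot do raises PlanningError and nothing moves.
- sign_off(): hands the job in, once; it reports no verdict.
Readings, each from a call of its own:
- read_time(): time.
- read_qpos(): joint angles.
- read_qvel(): joint speeds.
- read_effort(): joint torques, N m.
- read_ee_pos(): TCP position.
- read_eef_rot(): TCP orientation.
- read_contact_force(): force on the tool from outside, world axes, zero at the start.
- read_moment(): the same for the moment, N m.
- read_gripper_width(): finger opening in mm.
Only numpy, scipy, OpenCV 4.12 (cv2) and the standard library are available. Lean on these libraries where they do the work, as an engineer would, in place of code of your own. Each camera call takes 0.05 s, during which the arm holds its last target.

## Working session

There is one attempt and no reset: what is moved stays moved. The work goes in short steps, each a Python script; the robot and the scene stay as the last script left them, time stands still between calls to the robot, and variables do not carry over. Pictures are saved under pics/ and viewed, and the job is handed in when it is done.

```bash
mkdir -p pics; python3 - <<'E'
from plant import *
import cv2
for n in ["side","top","wrist"]:
    cv2.imwrite(f"pics/{n}0.png",camera(n)[:,:,::-1])
    c=get_calibration(n);print(n,{k:v for k,v in c.items()})
print(read_time(),read_ee_pos(),read_eef_rot())
E
```

```text
side {'intrinsics': array([[415.01310984,   0.        , 256.12948601],
       [  0.        , 415.01310984, 192.74605309],
       [  0.        ,   0.        ,   1.        ]]), 'T': array([[ 8.37624609e-01, -3.43387118e-01,  4.24817962e-01,
         1.37219309e+02],
       [-5.46246254e-01, -5.26256835e-01,  6.51666153e-01,
        -5.93590289e+02],
       [-2.10406267e-04, -7.77906827e-01, -6.28379602e-01,
         6.50690789e+02],
       [ 0.00000000e+00,  0.00000000e+00,  0.00000000e+00,
         1.00000000e+00]])}
top {'intrinsics': array([[433.17617568,   0.        , 251.82106246],
       [  0.        , 433.17617568, 198.13776124],
       [  0.        ,   0.        ,   1.        ]]), 'T': array([[-1.50929864e-02, -9.92448473e-01,  1.21730150e-01,
         4.22181548e+02],
       [-9.99881868e-01,  1.53346147e-02,  1.04831504e-03,
         3.08771914e+01],
       [-2.90708362e-03, -1.21699948e-01, -9.92562679e-01,
         1.14701145e+03],
       [ 0.00000000e+00,  0.00000000e+00,  0.00000000e+00,
         1.00000000e+00]])}
wrist {'intrinsics': array([[333.64234001,   0.        , 259.3675513 ],
       [  0.        , 333.64234001, 190.45225955],
       [  0.        ,   0.        ,   1.        ]]), 'mount': array([[-3.94644888e-04, -9.50916283e-01, -3.09448002e-01,
         7.93311616e+01],
       [ 9.99999343e-01, -7.08352244e-04,  9.01408484e-04,
        -1.13523040e+00],
       [-1.07636219e-03, -3.09447443e-01,  9.50915938e-01,
        -1.44365365e+02],
       [ 0.00000000e+00,  0.00000000e+00,  0.00000000e+00,
         1.00000000e+00]])}
0.15 [225.5603274  501.39043974 230.79303071] [ 2.09835608e-01  9.77736546e-01 -4.81380950e-04 -1.77748390e-04]
```

View pics/top0.png

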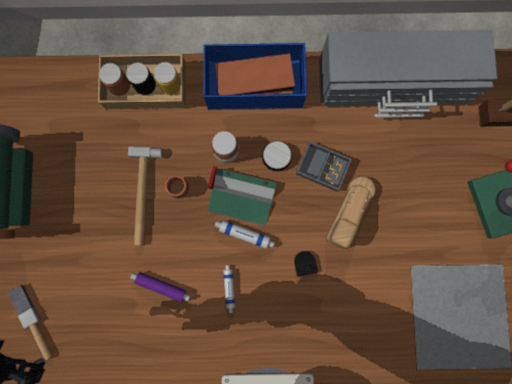

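View pics/side0.png

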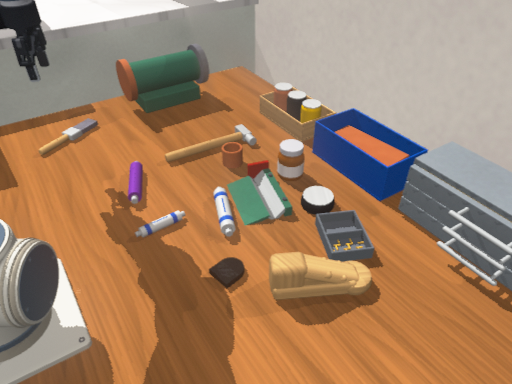

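```bash
python3 -c "
import cv2
im=cv2.imread('pics/top0.png')
cv2.imwrite('pics/top0c.png',cv2.resize(im[90:270,130:380],None,fx=3.2,fy=3.2,interpolation=cv2.INTER_CUBIC))"
```

```text
(no output)
```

View pics/top0c.png

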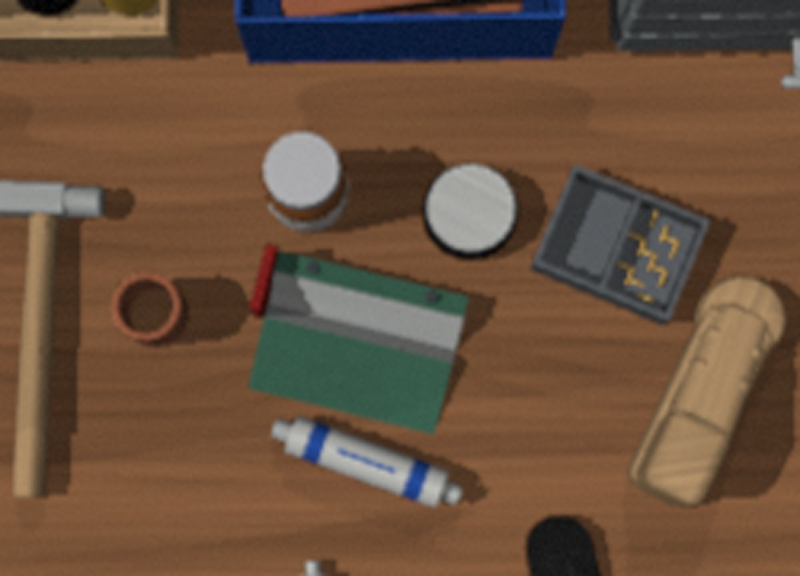

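The top view shows the roller with blue bands at about (245,234), just before the green ramp at (242,203). The smaller blue-banded decoy is at (229,288), the purple one at (160,287), and the red stop is on the left at (212,178). Next I'll measure the cradle and roller.

```bash
cat > h.py <<'E'
import numpy as np, cv2
from plant import *
def ray(n,px,z):
    c=get_calibration(n);K=c["intrinsics"];T=c["T"]
    d=T[:3,:3]@np.linalg.inv(K)@np.array([px[0],px[1],1.]);o=T[:3,3]
    return (o+d*(z-o[2])/d[2])
def proj(n,P):
    c=get_calibration(n);K=c["intrinsics"];T=np.linalg.inv(c["T"])
    p=K@(T[:3,:3]@np.asarray(P,float)+T[:3,3]);return p[:2]/p[2]
def bands(n,im,box=None,amin=12):
    hsv=cv2.cvtColor(im,cv2.COLOR_RGB2HSV)
    m=cv2.inRange(hsv,(105,120,60),(125,255,255))
    k,l,s,c=cv2.connectedComponentsWithStats(m)
    return [(c[i],s[i,4]) for i in range(1,k) if amin<s[i,4]<400]
E
python3 - <<'E'
from h import *
for n in ["top","side"]:
    im=cv2.imread(f"pics/{n}0.png")[:,:,::-1].copy()
    for c,a in bands(n,im): print(n,"blue",c.round(1),a,ray(n,c,20 if n=="top" else 20).round(1))
    hsv=cv2.cvtColor(im,cv2.COLOR_RGB2HSV)
    m=cv2.inRange(hsv,(60,70,30),(95,255,255))
    k,l,s,c=cv2.connectedComponentsWithStats(m)
    for i in range(1,k):
        if s[i,4]>150:
            cn,_=cv2.findContours((l==i).astype('uint8'),cv2.RETR_EXTERNAL,cv2.CHAIN_APPROX_NONE)
            p=cv2.approxPolyDP(cn[0],2.5,True)[:,0]
            print(n,"green",c[i].round(),s[i,4],p.tolist())
E
python3 -c "
import cv2
im=cv2.imread('pics/side0.png')
cv2.imwrite('pics/side0c.png',cv2.resize(im[130:250,190:340],None,fx=5,fy=5,interpolation=cv2.INTER_CUBIC))"
```

```text
top blue [226.1 107.6] 17 [806.7  97.7  20. ]
top blue [241.1 107.9] 14 [805.3  57.1  20. ]
top blue [257.  107.2] 21 [806.5  14.5  20. ]
top blue [272. 107.] 13 [806.6 -25.9  20. ]
top blue [289. 107.] 15 [805.8 -71.7  20. ]
top blue [228.4 227.9] 48 [483.4  94.2  20. ]
top blue [259.7 239.6] 49 [451.9  13.3  20. ]
top blue [227.8 276. ] 26 [360.2  96.6  20. ]
top blue [229.4 301.1] 25 [297.1  93.2  20. ]
top green [  3. 177.] 559 [[0, 136], [0, 227], [4, 227], [3, 210], [7, 201], [3, 195], [7, 167], [4, 166], [9, 139]]
top green [ 17. 187.] 1033 [[12, 149], [8, 224], [22, 224], [25, 150]]
top green [246. 178.] 309 [[217, 170], [217, 174], [270, 187], [275, 184], [266, 181], [264, 185], [263, 180], [232, 172], [227, 176], [227, 171]]
top green [492. 202.] 1748 [[506, 171], [469, 182], [489, 237], [511, 231], [511, 216], [502, 213], [495, 204], [498, 192], [511, 186], [511, 173]]
top green [239. 207.] 1299 [[213, 190], [209, 210], [265, 223], [269, 203]]
side blue [219.7 193.7] 31 [488.  105.3  20. ]
side blue [173.6 216. ] 27 [361.5  92.3  20. ]
side blue [225.2 217.6] 42 [456.7  23.9  20. ]
side blue [147.8 228. ] 26 [298.   87.3  20. ]
side green [163.  67.] 1424 [[194, 54], [187, 50], [130, 64], [137, 82], [144, 81], [145, 84], [147, 80], [148, 83], [187, 71], [190, 73]]
side green [169.  90.] 390 [[196, 86], [187, 82], [151, 91], [141, 97], [146, 95], [149, 98], [145, 99], [153, 99]]
side green [279. 191.] 195 [[266, 173], [290, 211], [287, 200], [281, 199], [284, 195], [277, 183], [267, 175], [270, 172]]
side green [248. 201.] 1099 [[248, 176], [228, 185], [245, 224], [268, 215]]
```

View pics/side0c.png

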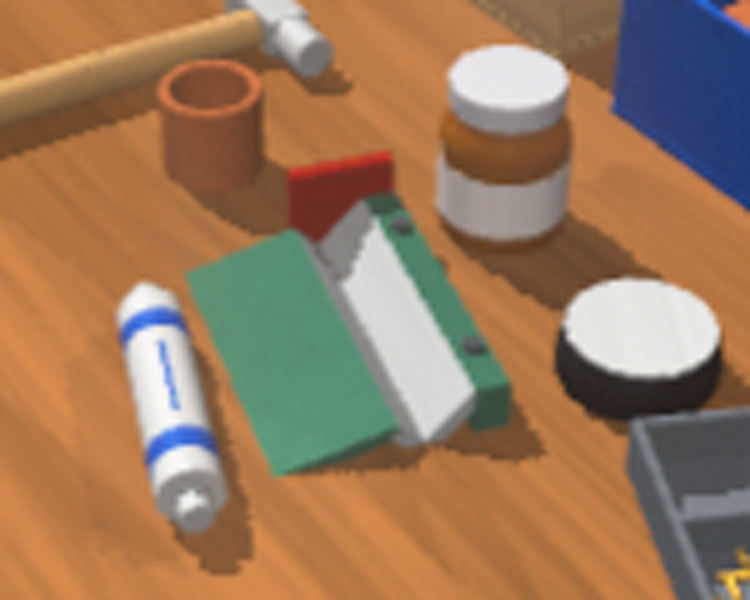

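```bash
cat >> h.py <<'E'
def ramp_pose(n,im):
    """cradle pose x,y,yaw from ramp quad line fits"""
    hsv=cv2.cvtColor(im,cv2.COLOR_RGB2HSV)
    m=cv2.inRange(hsv,(60,70,30),(95,255,255))
    k,l,s,c=cv2.connectedComponentsWithStats(m)
    t=proj(n,[545,45,8])
    i=min([i for i in range(1,k) if s[i,4]>600],key=lambda i:np.hypot(*(c[i]-t)))
    cn,_=cv2.findContours((l==i).astype('uint8'),cv2.RETR_EXTERNAL,cv2.CHAIN_APPROX_NONE)
    q=cv2.approxPolyDP(cn[0],3,True)[:,0].astype(float); pts=cn[0][:,0].astype(float)
    assert len(q)==4,q
    L=[]
    ctr=c[i]
    for a,b in zip(q,np.roll(q,-1,0)):
        d=(b-a)/np.hypot(*(b-a)); nn=np.array([-d[1],d[0]])
        if nn@(ctr-a)>0: nn=-nn
        r=pts-a; s_=r@d
        sel=(abs(r@nn)<1.6)&(s_>3)&(s_<np.hypot(*(b-a))-3)
        vx,vy,x0,y0=cv2.fitLine(pts[sel].astype(np.float32),cv2.DIST_L2,0,.01,.01).ravel()
        L.append((np.array([x0,y0])+0.5*nn*0.8,np.array([vx,vy])))
    C=[]
    for (p,u),(r,v) in zip(L,L[1:]+L[:1]):
        t=np.linalg.solve(np.stack([u,-v],1),r-p); C.append(p+t[0]*u)
    C=np.array(C)
    W0=np.array([ray(n,p,7.5)[:2] for p in C])
    # assign by approximate yaw
    yaw=np.radians(-12)
    ctr=W0.mean(0)
    loc=[];W=[]
    for p,w in zip(C,W0):
        d=w-ctr; lx=d@[np.cos(yaw),np.sin(yaw)]; ly=d@[-np.sin(yaw),np.cos(yaw)]
        X=-13 if lx>0 else -73; Y=80 if ly>0 else -80
        loc.append((X,Y)); W.append(ray(n,p,15 if lx>0 else 0)[:2])
    loc=np.array(loc,float);W=np.array(W)
    a=loc-loc.mean(0);b=W-W.mean(0)
    th=np.arctan2((a[:,0]*b[:,1]-a[:,1]*b[:,0]).sum(),(a*b).sum())
    R=np.array([[np.cos(th),-np.sin(th)],[np.sin(th),np.cos(th)]])
    o=W.mean(0)-R@loc.mean(0)
    return o,th,(W-(loc@R.T+o)).round(1)
E
python3 - <<'E'
from h import *
for n in ["top","side"]:
    im=cv2.imread(f"pics/{n}0.png")[:,:,::-1].copy()
    o,th,res=ramp_pose(n,im); print(n,o.round(1),np.degrees(th).round(2),res.tolist())
    hsv=cv2.cvtColor(im,cv2.COLOR_RGB2HSV)
    m=cv2.inRange(hsv,(0,0,120),(180,90,255))|cv2.inRange(hsv,(100,60,60),(130,255,255))
    k,l,s,c=cv2.connectedComponentsWithStats(m)
    t=proj(n,[467,54,16]); i=min([i for i in range(1,k) if 200<s[i,4]<5000],key=lambda i:np.hypot(*(c[i]-t)))
    cn,_=cv2.findContours((l==i).astype('uint8'),cv2.RETR_EXTERNAL,cv2.CHAIN_APPROX_NONE)
    r=cv2.minAreaRect(cn[0]); print(c[i],s[i,4],r); b=cv2.boxPoints(r)
    C=ray(n,r[0],16); 
    e=[(b[j]+b[(j+1)%4])/2 for j in range(4)]
    print("centre",C.round(1),"edge mids",[ray(n,p,16)[:2].round(1).tolist() for p in e])
E
```

```text
top [580.9  55.5] -14.82 [[1.3, -2.3], [2.1, 1.9], [-1.0, 1.6], [-2.4, -1.1]]
[242.40809444 233.96290051] 593 ((241.2827606201172, 233.07278442382812), (57.00260543823242, 12.251691818237305), 20.772254943847656)
centre [469.6  60.9  16. ] edge mids [[497.0, 130.2], [484.5, 55.1], [442.4, -8.0], [454.9, 66.7]]
side [581.6  54.1] -14.81 [[1.0, -1.9], [1.5, 1.4], [-1.1, -0.0], [-1.4, 0.5]]
[223.70491803 211.35469449] 671 ((223.38238525390625, 211.0294189453125), (51.175018310546875, 14.794672966003418), 75.96376037597656)
centre [466.3  49.7  16. ] edge mids [[499.4, 139.1], [483.4, 46.0], [437.6, -28.0], [449.4, 53.3]]
```

Both cameras agree on the cradle: about (581, 55), yaw −14.8°, with residuals of 2 mm or less. The roller is at about (467, 53.5), which in the cradle frame is x = −109, y = −30, about 6.5° askew. This matches the brief. Next I'll move behind it with the jaws open and parallel to the V, so that two fingertips square it up, and probe the bench for the height of the open fingertips.

```bash
cat >> h.py <<'E'
TH=np.radians(-14.8); O=np.array([581.2,55.0])
Rm=np.array([[np.cos(TH),-np.sin(TH)],[np.sin(TH),np.cos(TH)]])
def w(x,y,z): 
    p=O+Rm@np.array([x,y]); return [float(p[0]),float(p[1]),float(z)]
def cr(p): return Rm.T@(np.asarray(p)[:2]-O)
from scipy.spatial.transform import Rotation as Ro
def Q(extra=0): return (Ro.from_euler('z',TH+extra)*Ro.from_euler('x',np.pi)).as_quat().tolist()
E
python3 - <<'E'
from h import *
for e in (0,np.pi):
    for P in [(-164,-30,100),(-40,-30,10),(0,-150,20),(0,-150,120)]:
        j=ik(w(*P),Q(e)); print(e,P,None if j is None else np.round(j,2))
E
```

```text
0 (-164, -30, 100) [-0.04  0.13 -0.51  0.94  0.   -2.92]
0 (-40, -30, 10) [-0.09  0.4  -0.39  0.79  0.   -2.97]
0 (0, -150, 20) [-0.32  0.41 -0.34  0.83  0.    3.08]
0 (0, -150, 120) [-0.32  0.31 -0.19  1.07  0.    3.08]
3.141592653589793 (-164, -30, 100) [-0.04  0.13 -0.51  0.94  0.    0.22]
3.141592653589793 (-40, -30, 10) [-0.09  0.4  -0.39  0.79  0.    0.17]
3.141592653589793 (0, -150, 20) [-0.32  0.41 -0.34  0.83  0.   -0.06]
3.141592653589793 (0, -150, 120) [-0.32  0.31 -0.19  1.07  0.   -0.06]
```

```bash
python3 - <<'E'
from h import *
q=Q(np.pi)
goto(w(-166,-30,110),q)
servo_line(w(-166,-30,14),q,150)
f0=read_contact_force(); print(f0)
z=14
for i in range(14):
    z-=2; servo_line(w(-166,-30,z),q,40); f=read_contact_force()-f0
    print(z,read_ee_pos()[2].round(1),f.round(1))
    if abs(f[2])>3: break
cv2.imwrite("pics/side1.png",camera("side")[:,:,::-1]); print(read_time())
E
python3 -c "
import cv2
im=cv2.imread('pics/side1.png')
cv2.imwrite('pics/side1c.png',cv2.resize(im[100:280,120:330],None,fx=3.5,fy=3.3,interpolation=cv2.INTER_CUBIC))"
```

```text
[ 0.14960375 -0.0564477   0.127945  ]
12 12.5 [-0.3 -0.4 -0.2]
10 10.0 [ 0.7 -0.1  0.6]
8 7.9 [-0.2  0.4  0.3]
6 5.9 [0.4 0.5 0.2]
4 3.9 [-0.2  0.1  0.1]
2 1.9 [-0.1  0.5 -0.4]
0 -0.1 [-0.1 -0.4 -1. ]
-2 -2.1 [ 0.1 -0.9  0.9]
-4 -4.1 [-0.8 -0.3  0.2]
-6 -6.1 [-0.3 -0.1 -0.3]
-8 -8.1 [-0.2 -0.8  0.1]
-10 -10.1 [-0.8 -0.2  0. ]
-12 -12.1 [-1.1 -0.4 -0.1]
-14 -13.2 [-3.8  0.3 16.2]
6.2667
```

View pics/side1c.png

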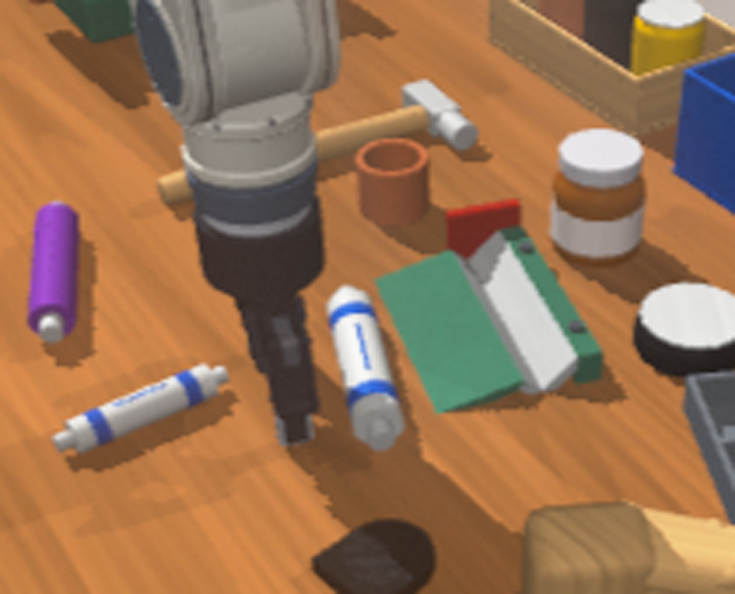

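The open tips touch the bench at TCP z = −13, so tip height is TCP + 13. The picture shows the hand between the decoy and the roller, clear of both. Next is the push along the flat to just before the ramp, to square it up.

```bash
cat >> h.py <<'E'
def roller(z=29,zs=29,near=None):
    im=camera("top"); b=[c for c,a in bands("top",im)]
    P=[ray("top",c,z)[:2] for c in b]; L=[cr(p) for p in P]
    L=[l for l in L if -125<l[0]<40 and abs(l[1])<130]
    return im,L
E
python3 - <<'E'
from h import *
q=Q(np.pi)
servo_line(w(-166,-30,-5),q,60)
servo_line(w(-110,-30,-5),q,30)
print(read_ee_pos().round(1),read_contact_force().round(1))
im,L=roller(); print(np.round(L,1),read_time())
cv2.imwrite("pics/top2.png",im[:,:,::-1])
im=camera("side");cv2.imwrite("pics/side2.png",cv2.resize(im[100:280,120:330,::-1],None,fx=3.5,fy=3.3,interpolation=cv2.INTER_CUBIC))
im=camera("wrist");cv2.imwrite("pics/wrist2.png",im[:,:,::-1])
E
```

```text
[467.1  54.1  -5. ] [-0.3  0.2  1.3]
[] 8.6333
```

View pics/top2.png

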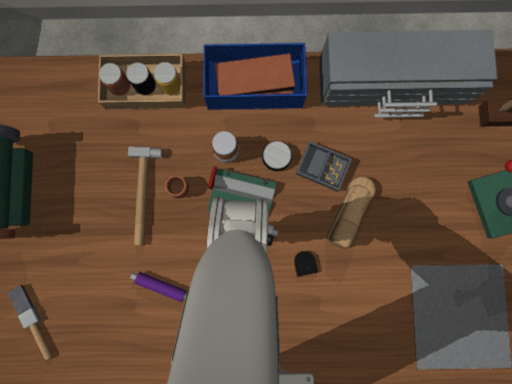

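View pics/side2.png

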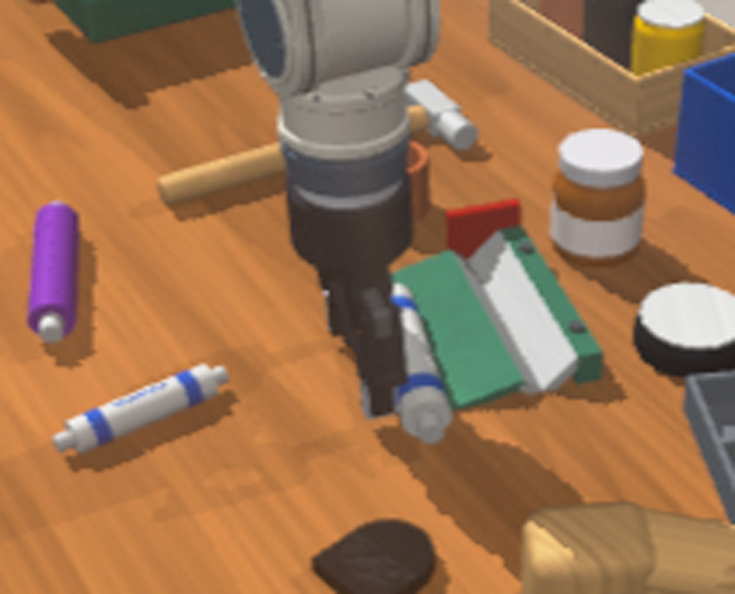

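View pics/wrist2.png

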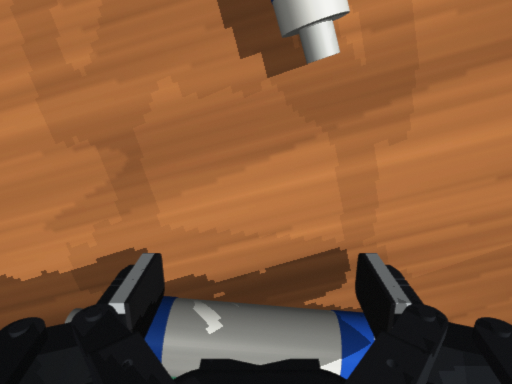

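The side view shows the roller at the foot of the ramp, just ahead of the fingers. In the wrist view its near edge runs from (175,297) to (345,312), so it is still slightly skewed. Measuring.

```bash
cat >> h.py <<'E'
def wray(px,z,pos,rot):
    c=get_calibration("wrist");K=c["intrinsics"];M=c["mount"]
    T=np.eye(4);T[:3,:3]=Ro.from_quat(rot).as_matrix();T[:3,3]=pos;T=T@M
    d=T[:3,:3]@np.linalg.inv(K)@np.array([px[0],px[1],1.]);o=T[:3,3]
    return o+d*(z-o[2])/d[2]
def side_bands():
    im=camera("side"); 
    return im,[(cr(ray("side",c,29)[:2]).round(1).tolist(),int(a),c.round(1).tolist()) for c,a in bands("side",im,amin=4) if 215<c[0]<300 and 150<c[1]<240]
E
python3 - <<'E'
from h import *
im,b=side_bands(); print(b)
p,r=read_ee_pos(),read_eef_rot()
for px in [(175,297),(260,304),(345,312)]: print(cr(wray(px,20,p,r)).round(1))
print(cr(p),read_qvel().round(4))
im0=cv2.imread("pics/side0.png")[:,:,::-1].copy()
print([(cr(ray("side",c,29)[:2]).round(1)) for c,a in bands("side",im0)])
E
```

```text
[([-68.5, 11.7], 17, [234.8, 191.2]), ([-82.7, -75.4], 34, [239.5, 215.7])]
[-103.7  -66.4]
[-100.2  -30.8]
[-96.1   5.5]
[-110.06403676  -29.99050713] [-0.0012 -0.0005 -0.0001  0.0008  0.0001 -0.0006]
[array([-105.3,   13.9]), array([-222.5,  -30.4]), array([-114.6,  -71.6]), array([-281.8,  -51.1])]
```

```bash
python3 - <<'E'
from h import *
q=Q(np.pi)
servo_line(w(-102,-30,-5),q,20)
servo_line(w(-62,-30,5),q,20)
print(read_ee_pos().round(1),read_contact_force().round(1))
p,r=read_ee_pos(),read_eef_rot()
im=camera("wrist");cv2.imwrite("pics/wrist3.png",im[:,:,::-1])
im,b=side_bands();print(b)
cv2.imwrite("pics/side3.png",cv2.resize(im[100:280,120:330,::-1],None,fx=3.5,fy=3.3,interpolation=cv2.INTER_CUBIC)); print(read_time())
E
```

```text
[513.5  41.8   5. ] [-2.1  0.4  0.7]
[([-33.4, -64.6], 34, [258.9, 208.1])]
11.6417
```

View pics/side3.png

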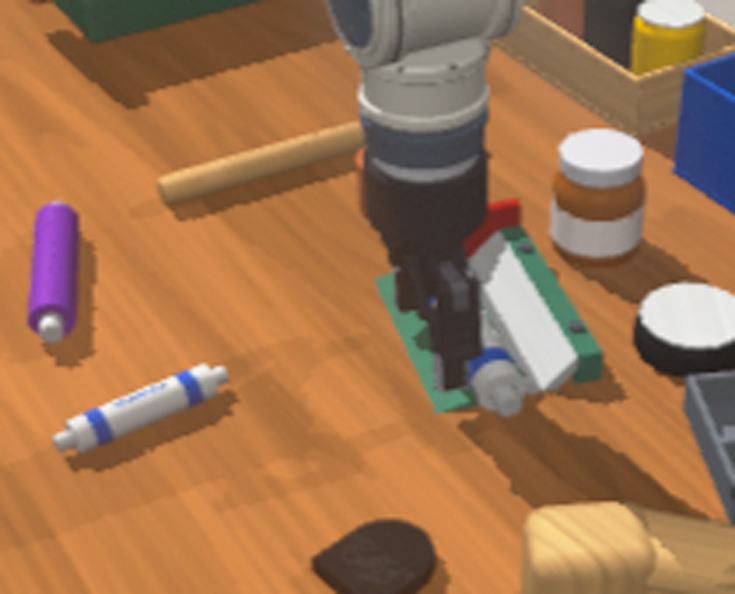

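View pics/wrist3.png

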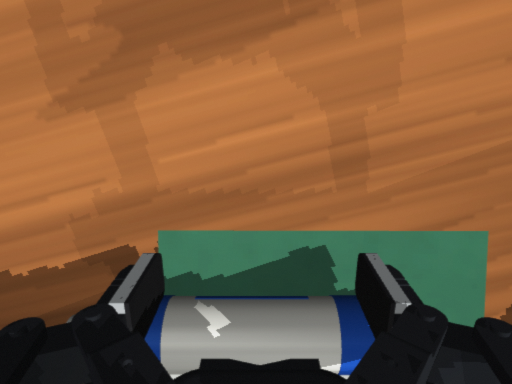

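The fingers have squared the roller up on the ramp: its edge at row 296 is parallel to the ramp edge at row 231. Now over the crest.

```bash
python3 - <<'E'
from h import *
q=Q(np.pi)
servo_line(w(-36,-30,11.5),q,22)
print(read_ee_pos().round(1),read_contact_force().round(1))
dwell(0.3)
servo_line(w(-36,-30,45),q,100)
im,b=side_bands();print(b)
cv2.imwrite("pics/side4.png",cv2.resize(im[100:280,120:330,::-1],None,fx=3.5,fy=3.3,interpolation=cv2.INTER_CUBIC)); print(read_time())
E
```

```text
[538.6  35.2  11.5] [0.  0.  0.4]
[([-1.7, -66.7], 42, [272.3, 205.8])]
13.8417
```

View pics/side4.png

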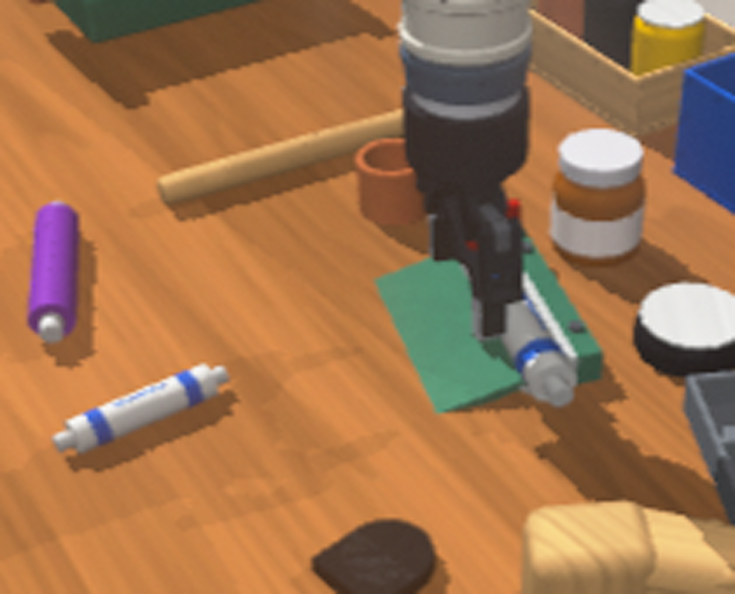

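The roller is in the V, with its free-end band at cradle x ≈ −2. Now I'll lift off and move round to the open end with the fingers shut, looking from above first.

```bash
python3 - <<'E'
from h import *
q=Q(np.pi)
servo_line(w(-36,-30,110),q,200)
servo_line(w(0,-165,110),q,200)
move_gripper(0,20)
im,L=roller(37); print("top",np.round(L,1)); cv2.imwrite("pics/top5.png",im[:,:,::-1])
im,b=side_bands();print(b)
servo_line(w(0,-165,16),q,120)
print(read_ee_pos().round(1),read_gripper_width(),read_contact_force().round(1))
im=camera("side")
cv2.imwrite("pics/side5.png",cv2.resize(im[100:280,170:380,::-1],None,fx=3.5,fy=3.3,interpolation=cv2.INTER_CUBIC)); print(read_time())
E
```

```text
top [[ -3.2   9.6]
 [ -3.2 -76.3]]
[([-1.8, 20.3], 35, [260.1, 183.8]), ([-2.1, -67.4], 45, [272.2, 206.0])]
[ 539.5 -104.7   16.6] -0.22266357850523827 [ 0.1 -0.  -0.5]
17.0167
```

View pics/side5.png

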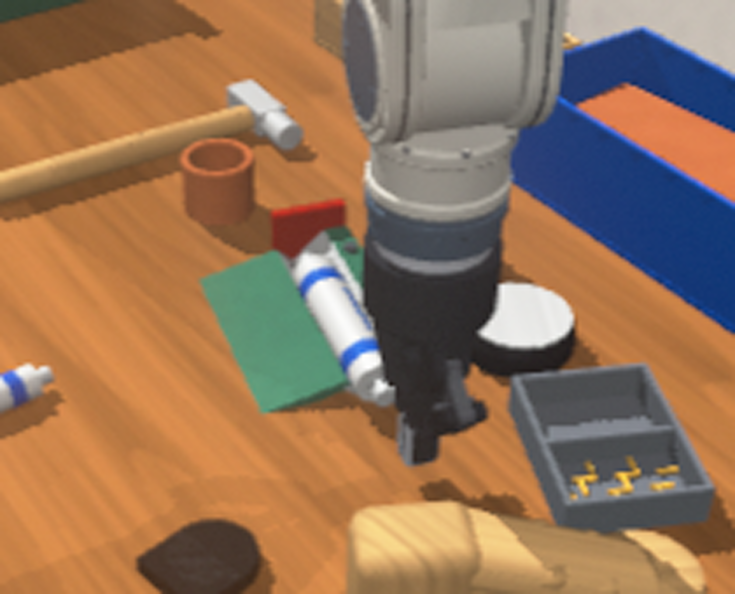

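View pics/top5.png

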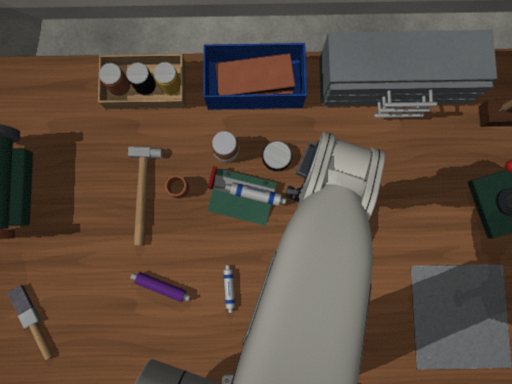

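The roller lies parallel in the V, with its middle at y ≈ −33 and the fingers behind its free end. Now pushing in steps while watching the force.

```bash
python3 - <<'E'
from h import *
q=Q(np.pi)
f0=read_contact_force(); ay=Rm@np.array([0,1.])
y=-165
while y<-78:
    y+= 4 if y<-100 else 1
    servo_line(w(-1.5,y,16),q,20); f=-(read_contact_force()-f0)[:2]@ay
    if y>=-104 or f>1 : print(y,cr(read_ee_pos()).round(1)[1],f.round(2),end=' | ')
    if f>9 or read_time()>38: break
print(read_time()); 
im,L=roller(37); print("top",np.round(L,1))
im,b=side_bands();print(b)
cv2.imwrite("pics/side6.png",cv2.resize(im[100:280,170:380,::-1],None,fx=3.5,fy=3.3,interpolation=cv2.INTER_CUBIC)); print(read_time())
E
```

```text
-101 -100.7 -1.14 | -97 -96.7 -0.53 | -96 -96.0 0.13 | -95 -95.0 0.32 | -94 -93.9 0.28 | -93 -93.0 1.98 | -92 -92.9 5.53 | -91 -92.7 11.86 | 24.4833
top [[-3.  43.8]]
[([-1.5, 54.2], 34, [255.9, 175.9]), ([-6.9, -34.2], 25, [265.5, 197.7])]
24.5833
```

View pics/side6.png

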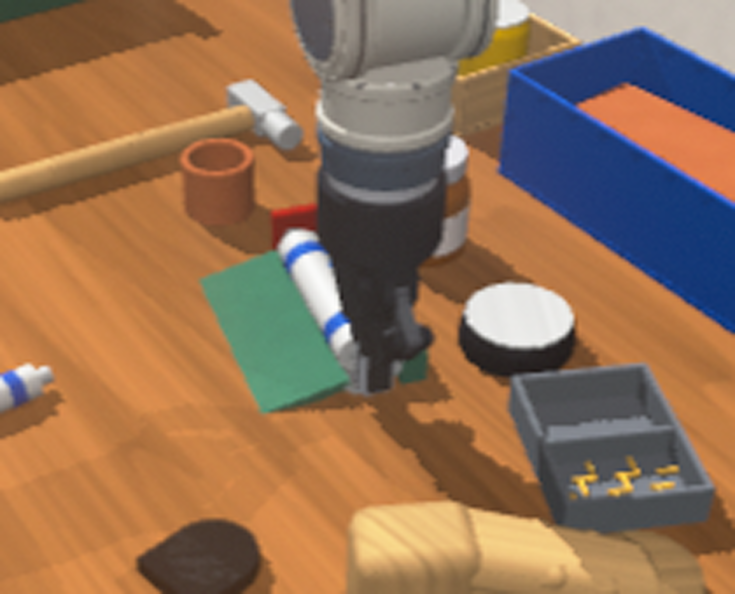

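The force rose sharply to 12 N at the stop, and the bands moved 34 mm, putting the middle at y ≈ +0.8. Backing off along −y, lifting clear and checking.

```bash
python3 - <<'E'
from h import *
q=Q(np.pi)
servo_line(w(-1.5,-140,16),q,80)
servo_line(w(-1.5,-150,130),q,150)
servo_line(w(-40,-230,150),q,200)
dwell(0.3)
im,L=roller(37); print("top",np.round(L,1)); cv2.imwrite("pics/top7.png",im[:,:,::-1])
im,b=side_bands();print(b)
cv2.imwrite("pics/side7.png",cv2.resize(im[100:280,170:380,::-1],None,fx=3.5,fy=3.3,interpolation=cv2.INTER_CUBIC)); print(read_time(),read_contact_force().round(1))
E
```

```text
top [[ -3.   43.8]
 [ -3.2 -42.3]]
[([-1.7, 54.0], 35, [255.8, 176.0]), ([-1.6, -32.3], 41, [267.3, 196.8])]
27.2667 [-0.  -0.9 -0.9]
```

View pics/side7.png

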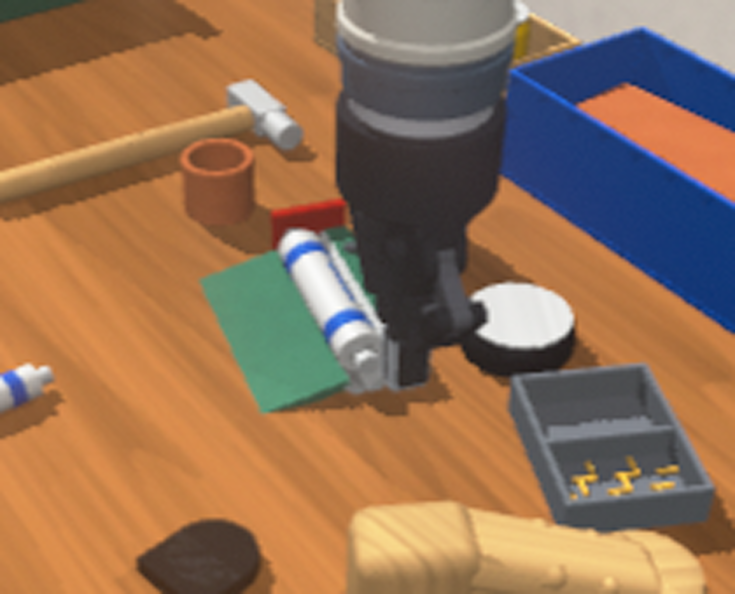

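View pics/top7.png

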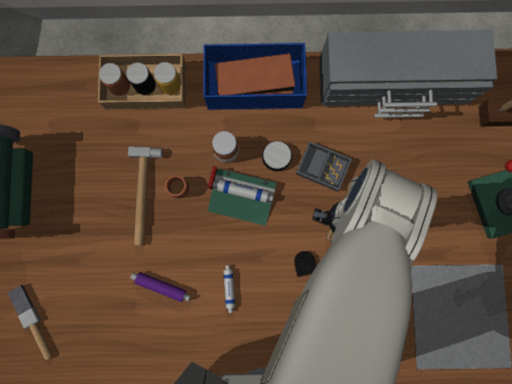

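The free end is flush with the V's open end and the other end is against the red stop. The other objects look unmoved and the hand is clear. Handing in.

```bash
python3 -c "
from plant import *
sign_off(); print(read_time())"
```

```text
the job is handed in; nothing more can be done
the job is handed in; nothing more can be done
```

I rolled the roller up the ramp into the V and pushed it along until its end was home against the red stop. I handed the job in at about 27 s of the 48 s allowed; no verdict is reported.

- **Rolling:** I pushed on its side with both open fingertips set parallel to the V. The first push on the flat only sent it rolling ahead, still about 6° askew. Pushing it up the ramp squared it up, and it dropped into the V with its middle at cradle y ≈ −33 mm.
- **End push:** I pushed the free end with the fingers shut. The force rose sharply to 12 N at the stop. I then backed off along the V and lifted clear.
- **Last checks:** The roller is parallel to the V within measurement, with its middle at y ≈ +0.8 mm. Everything else looked to be in its place in the final pictures, and the hand was about 150 mm up, touching nothing.
- **Disagreement:** The top camera puts the roller's axis at cradle x ≈ −3 mm and the side camera at about −1.7 mm, where 0 is expected. Both values were the same before and after the end push. I take this as an offset in my cradle and camera fit (calibration is good to about 2 mm), because the pictures show it seated.

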